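Dock the model carrier board and bolt it

ROBOT

A 7-joint arm with a two-finger parallel gripper is mounted at the origin on the work surface. World frame = base frame: x ahead of the robot, y to its left, z up, the work surface at z = 0. Lengths are in mm, angles in rad, forces in N, time in s.
With the tool pointing down it reaches from about 400 to 850 mm from the base axis. Payload 10.4 kg.
Tool frame: the origin (TCP) lies between the finger pads; the fingertips stand 11 mm ahead of it and the grasp point (between the pads) lies 8 mm behind it; z points along the fingers, x is the direction in which the jaws open and shut, and the axes are right-handed (so a half turn about z gives the same grasp; the last joint's range is limited). The gripper opens to 87 mm and grips with 3 to 60 N. Pads are 19 mm wide; open, the fingers measure 117 mm over their backs; the gripper's body (75 mm by 190 mm) begins 51 mm behind the grasp point.
Start: joints at [1.318, 0.332, -0.065, 1.46, 0.022, 1.35, -0.088], TCP at [142.384, -608.587, 233.576] pointing down, gripper open.
Joint ranges: [-2.6, 2.6], [-0.5, 2.12], [-1.47, 1.34], [0.16, 2.42], [-1.27, 4.41], [0.06, 2.06], [-2.6, 2.6]. Speed limits (rad/s): [2.22, 2.22, 2.79, 2.79, 3.14, 3.14, 3.14].

INTERFACE

Orientations are given as [roll, pitch, yaw] about the fixed x, y, z axes, in that order (R = Rz(yaw) Ry(pitch) Rx(roll)).
In Python, from station import manip gives the robot as it stands. The module is installed in compiled form; this text tells all that it offers.
- The arm moves only by the shell command python3 -m crank 'ROWS' [OPENING] [FORCE]. ROWS is text: rows parted by semicolons, each of 4 numbers parted by spaces: the shift along the tool's x, y, z in mm, then the turn about the tool's z in degrees. A call has 1 to 5 rows; each row is the pose to reach, as a shift and turn from the pose commanded when the call began, along the tool's axes at that moment; what a row does not reach only later rows make up. A row lasts 1/10 s, in which the tool goes at most 50 mm and 8.59 degrees, less where a joint would pass 70% of its speed; a pose out of reach is approached as far as the arm can. A call with a gripper value outside its range is refused whole. OPENING is the closure, from -1 (fully open) to 1 (shut), set as the call begins (- or left out, the last holds). The fingers move at their own pace and stop on an object; FORCE is the grip in N (left out, the last holds). Time passes only in rows, so rows that repeat a pose let the fingers close. It gives the time, the measured TCP pose, the force and the opening at its end, in the units of the state.
- manip.read_state(): the state, without advancing time (a new reading comes with each control period).
- manip.grab_frame(name): name is "side" or "top" or "wrist"; returns the picture (400x640x3 uint8, red, green, blue); there is no depth.
- manip.camera_model(name): a dict with "fx", "fy", "cx", "cy" (pixels), "k1" (the pictures are not rectified: a ray, as slopes to the right and down, at radius r is drawn at 1 + k1 r^2 times it, then the intrinsics apply), "world_from_camera" (4x4, takes a point from camera to world coordinates). Camera axes: x right, y up, looking along -z (the intrinsics and any distortion apply to the point x, -y, -z); pixel columns grow to the right and rows downward; lengths in mm; the calibration is good to about 2 mm. A picture is of the moment at which its call begins: read the wrist's pose just before it. camera_model takes no time and is no camera call; for the wrist camera it gives the pose at the moment of the call.
- manip.close_job(): hands the job in, once; it reports no verdict.
The state is a dict: "time": time; "joint_pos": joint angles; "qd": joint speeds; "joint_torque": joint torques, N m; "position": TCP position; "eef_rot": TCP orientation; "force": force on the tool from outside, world axes, zero at the start; "torque": the same for the moment, N m; "grip_width": finger opening in mm.
Only numpy, scipy, OpenCV 4.12 (cv2) and the standard library are available. Lean on these libraries where they do the work, as an engineer would, in place of code of your own. Each camera call takes 0.05 s, during which the arm holds its last target. There are 200 camera calls.

TASK

On the dental bench, push the wooden carrier board with your fingertip along the rails of the blue dock until you feel it drop into its locating notches, and stop there without ramming it. Then push the red knob of the brass bolt all the way in, so that the bolt reaches over the edge of the dropped board. Only push: do not pick the board up, leave the other things where they are, and finish with the hand clear.

Things in the scene. Friction and masses are not known exactly. Their poses are not given: they have to be found in the camera images.
- dock: Blue dock fixed to the bench, 270 x 120 mm. Origin on the bench top under the docked board's centre; x = the way the board must be pushed, y = towards the bolt, z up. Base x -185 to 85 mm, open at both ends. Aluminium fences (inner faces y = +-48 mm, top 31 mm high) guide the board. At y 57 to 127 mm, x +-25 mm a block 31 mm high carries the bolt between cheeks 40 mm high.
- seat (a point): Where the board's origin ends up: at the dock's x = y = 0, 14 mm above the bench, level with the notch floors. The steel tracks' top is 20 mm above the bench; each of the four has one notch, 17 mm long, 6 mm deep, with upright ends, and all four feet drop together. The upright far ends of the notches then stop the board.
- board: Loose wooden board, 100 (x) x 92 (y) x 8 mm, on black feet 7 mm high, 12 mm long; about 0.4 kg with the sand-coloured dental model fixed on it (to 45 mm above the feet's undersides). Origin: its centre, level with the feet's undersides; axes as the dock's. Starts 70 to 115 mm short of the notches at z = 20 mm, slides against up to about 5 N; dropped: z = 14 mm, x within 2.5 mm of the seat.
- push_face (a point): Centre of the outer face of the orange upstand along the board's rear (-x) edge: the place to push, towards +x. The upstand is 60 mm wide (y), 8 mm thick, and reaches 11 mm below and above this point. A fingertip may go down to 8 mm below this point and stays clear of the tracks. Docked, this point is at x = -50 mm, 40 mm above the bench.
- bolt (a joint): Travel of the brass bolt towards the board: 0 = drawn back, 0.022 m = fully in, at its stop. Starts at 0 to 4 mm, stays where left, moves along the dock's -y against about 1.5 N. It is 6 mm thick, 22 mm wide, its underside 31.5 mm above the bench: it butts against a board that has not dropped, and passes 2.5 mm above a dropped one, reaching 14 mm over its edge.
- bolt_knob (a point): Centre of the top of the bolt's upright red knob: a cylinder 18 mm in diameter, 28 mm high, from 38 to 66 mm above the bench, at the dock's x = 0, y = 84 mm when drawn back, 62 mm when fully in. Push its outer (+y) side towards the dock's -y; a fingertip may go down to 20 mm below this point, clear of the cheeks.
- jar: Bystander: amber jar with white cap, 48 mm in diameter, 60 mm high; origin at the centre of its underside. Leave alone.
- model: Bystander: white plaster dental model, 56 x 54 x 30 mm, origin at the centre of its underside. Leave alone.
- cup: Bystander: small white bowl, 60 mm in diameter, 45 mm high, origin at the centre of its underside. Leave alone.
Things that resemble listed ones, but are neither listed nor needed, are in the scene too. Of the things like the board, leave any that is purple; of the rest the smaller one is meant.

How it is judged (in metres and radians):
On the way, in this order (a step that is already met when the one before it is completed fails the run):
1. the board has dropped into the notches, the bolt still drawn back (x of board in the frame of dock between -0.005 and 0.005 m and y of board in the frame of dock between -0.005 and 0.005 m and z of board in the frame of dock below 0.0163 m and angle between board's own z axis and vertical below 0.04 rad and angle between the x axis of board and the x axis of dock, either way round below 0.08 rad and value of joint bolt below 0.01 m), for 0.1 s.
2. the bolt is pushed in over the board (x of board in the frame of dock between -0.005 and 0.005 m and y of board in the frame of dock between -0.005 and 0.005 m and z of board in the frame of dock below 0.0163 m and angle between board's own z axis and vertical below 0.04 rad and angle between the x axis of board and the x axis of dock, either way round below 0.08 rad and value of joint bolt above 0.0185 m), for 0.1 s.
At the end, for the whole second after the job is handed in: The board rests in the notches (centre within 5 mm of the dock's origin along x and y, underside of the feet at most 16.3 mm above the bench, level, square to the dock), the bolt is in by more than 18.5 mm of its 22 mm, the bystanders stand upright, and everything is at rest (all of step 2 and linear speed of board below 0.01 m/s and angle between each of jar, model, cup's own z axis and vertical below 0.15 rad); the robot touches nothing.
It fails at once if the board is lifted or tipped off its tracks (z of board in the frame of dock above 0.032 m or angle between board's own z axis and vertical above 0.25 rad).
It fails at once if the board or the bolt is rammed (over 90 N) (contact force between the fingers and board above 90 N or contact force between the fingers and bolt above 90 N).
It fails at once if the amber jar is moved by more than 25 mm (distance of jar from where it was at the start of the episode above 0.025 m).
It fails at once if the loose plaster model is moved by more than 25 mm (distance of model from where it was at the start of the episode above 0.025 m).
It fails at once if the small bowl is moved by more than 25 mm (distance of cup from where it was at the start of the episode above 0.025 m).
It also fails if it takes over 48 s, if anything falls off the work surface, if the arm or the gripper's body presses on something with over 40 N, if the wrist force passes 120 N, or if a joint passes its speed limit or range.

## Working session

There is one attempt and no reset: what is moved stays moved. The work goes in short steps, Python scripts to look and compute and a shell command to move; the robot and the scene stay as the last step left them, time stands still between calls to the robot, and variables do not carry over. Pictures are saved under pics/ and viewed, on a budget of 10 in all, crops included, one or two more only if the job needs it, and the job is handed in when it is done.

```bash
mkdir -p pics
cat > h.py <<'E'
import numpy as np,cv2
from station import manip
def ray(cm,u,v):
    d=np.array([(u-cm['cx'])/cm['fx'],(v-cm['cy'])/cm['fy']]);s=d.copy()
    for _ in range(20): s=d/(1+cm['k1']*(s@s))
    T=np.array(cm['world_from_camera']);return T[:3,3],T[:3,:3]@np.array([s[0],-s[1],-1])
def at(cm,u,v,z):
    o,d=ray(cm,u,v);return o+d*(z-o[2])/d[2]
def proj(cm,P):
    T=np.array(cm['world_from_camera']);p=T[:3,:3].T@(np.array(P,float)-T[:3,3])
    s=np.array([p[0],-p[1]])/-p[2];s=s*(1+cm['k1']*(s@s));return s[0]*cm['fx']+cm['cx'],s[1]*cm['fy']+cm['cy']
def grab(n,f):
    im=manip.grab_frame(n)[:,:,::-1].copy();cv2.imwrite('pics/'+f,im);return im
E
python3 - <<'E'
from h import *
print(manip.read_state())
for n in ('top','side'):
    grab(n,n+'0.png');print(n,manip.camera_model(n))
E
```

```text
{'time': 0.0, 'joint_pos': array([ 1.31837951,  0.33283882, -0.06469091,  1.46099385,  0.0216286 ,
        1.3499322 , -0.08850077]), 'qd': array([-0.00050086, -0.00022335,  0.00129104, -0.00062956,  0.0025495 ,
       -0.00038236, -0.00035384]), 'joint_torque': array([-1.47182673e-03, -6.23256898e+01,  2.37387355e-02, -3.89909863e+01,
       -6.14496949e-02,  3.95927543e-02,  1.37082643e-04]), 'position': array([ 142.26007001, -608.17800519,  232.7494928 ]), 'eef_rot': array([ 3.14148913e+00,  1.47232591e-03, -1.34096056e+00]), 'force': array([-0.36361645,  0.10110094,  0.26210119]), 'torque': array([ 0.00603524,  0.02208895, -0.00782939]), 'grip_width': 86.96787720366237}
top {'fx': 507.5278759862401, 'fy': 507.5278759862401, 'cx': 317.9054531906909, 'cy': 202.569416971146, 'k1': -0.12603519630622426, 'world_from_camera': array([[ 2.39223306e-02,  9.95656979e-01, -8.99716726e-02,
         5.04041731e+02],
       [-9.99648196e-01,  2.48548643e-02,  9.25851840e-03,
         9.07438336e+01],
       [ 1.14545422e-02,  8.97185349e-02,  9.95901289e-01,
         1.00025229e+03],
       [ 0.00000000e+00,  0.00000000e+00,  0.00000000e+00,
         1.00000000e+00]])}
side {'fx': 436.77268603322733, 'fy': 436.77268603322733, 'cx': 312.96908287335384, 'cy': 202.72083379714505, 'k1': -0.0917070195581822, 'world_from_camera': array([[ 9.82582524e-01,  9.76328574e-02, -1.58112014e-01,
         4.42026584e+02],
       [-1.85751622e-01,  5.40230613e-01, -8.20760147e-01,
        -7.23370241e+02],
       [ 5.28379173e-03,  8.35834140e-01,  5.48956621e-01,
         6.29304608e+02],
       [ 0.00000000e+00,  0.00000000e+00,  0.00000000e+00,
         1.00000000e+00]])}
```

View pics/top0.png

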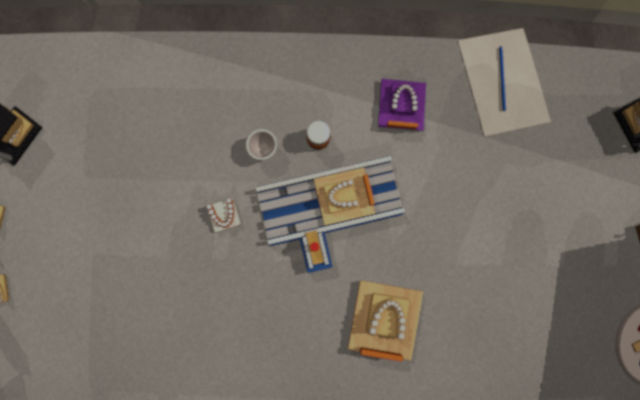

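View pics/side0.png

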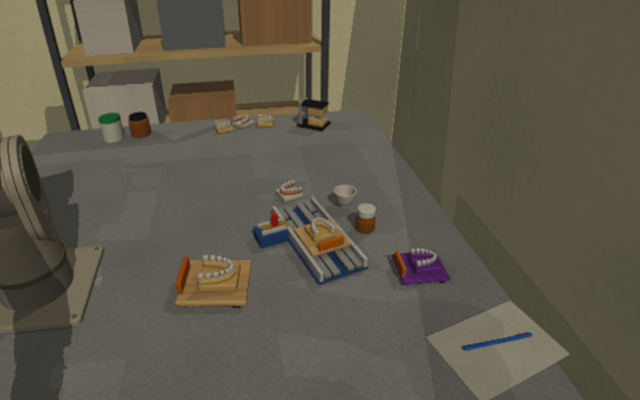

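Candidates for the board in the top view are purple (402,105), large wood (385,320) and small wood on the dock (345,195). I choose the small wooden one on the dock, with its orange upstand at (369,190). The knob is at (314,247), the jar at (318,135), the bowl at (262,145) and the plaster model at (223,214). Next is one close crop.

Run:
```python
from h import *
im=cv2.imread('pics/top0.png')[145:285,240:420]
cv2.imwrite('pics/crop0.png',cv2.resize(im,None,fx=4.4,fy=4.2857,interpolation=cv2.INTER_CUBIC)[:600])
```

```text
(no output)
```

View pics/crop0.png

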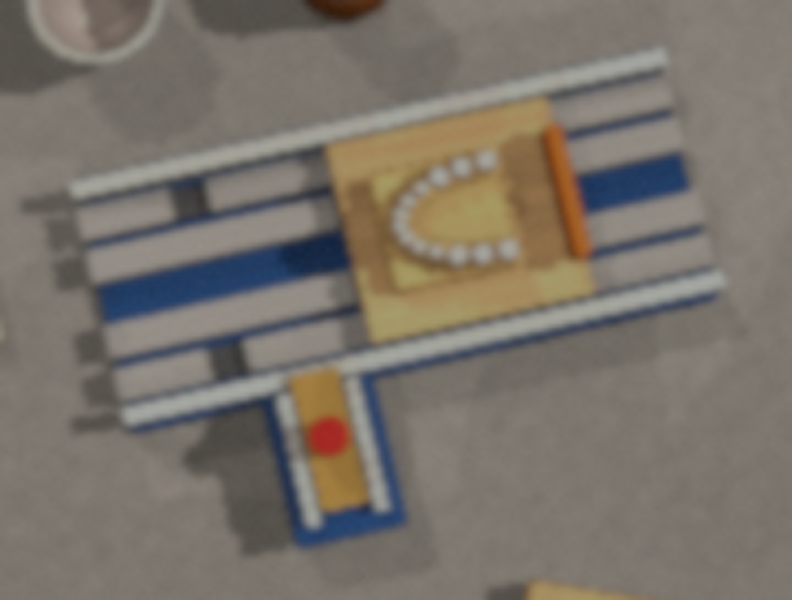

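The crop shows the small wooden board with its upstand (570,190), the red knob (328,437), and fence ends (75,188), (663,60), (127,418), (720,283). I'll fit the dock pose to these.

Run:
```python
from h import *
cm=manip.camera_model('top')
f=lambda x,y,z:at(cm,240+x/4.4-.4,145+y/4.2857-.4,z)[:2]
A,B,C,D=f(73,190,31),f(664,60,31),f(126,418,31),f(722,283,31)
print(A,B,C,D,'len',np.linalg.norm(A-B),np.linalg.norm(C-D),'wid',np.linalg.norm(A-C),np.linalg.norm(B-D))
ex=(A-B)/np.linalg.norm(A-B)+(C-D)/np.linalg.norm(C-D);ex/=np.linalg.norm(ex);ey=np.array([-ex[1],ex[0]])
O=(A+B+C+D)/4+50*ex
print('ex',ex,np.degrees(np.arctan2(ex[1],ex[0])),'O',O)
loc=lambda p:((p-O)@ex,(p-O)@ey)
print('knob',f(328,437,66),loc(f(328,437,66)))
for q in[(553,125),(590,257)]: print('upstand',f(*q,57),loc(f(*q,57)))
for q in[(326,148),(548,97),(372,342),(595,293)]: print('board',loc(f(*q,35)))
for n,u,v,z in [('jar',318,130,60),('cup',261,143,45),('model',223,214,25)]:print(n,at(cm,u,v,z)[:2],loc(at(cm,u,v,z)[:2]))
w=manip.camera_model('wrist');print(w)
print(manip.read_state()['eef_rot'])
```

```text
[614.96886284 201.03265866] [680.87448176 -57.23972223] [513.55589656 174.56076914] [580.14152164 -83.791796  ] len 266.5486322077427 266.7952274351248 wid 104.81102357589671 104.17361410674265
ex [-0.24841582  0.96865349] 104.38378843813048 O [584.96439963 107.07315179]
knob [507.20456809  87.01871425] (np.float64(-0.10902845125361936), np.float64(80.3041716155083))
upstand [645.85193985  -5.80027203] (np.float64(-124.46066399158028), np.float64(-30.939383917693576))
upstand [588.11075691 -22.44917388] (np.float64(-126.24385745432716), np.float64(29.127664957282793))
board (np.float64(-28.35401258085692), np.float64(-45.58358597880249))
board (np.float64(-128.3073852689629), np.float64(-46.43485176531114))
board (np.float64(-28.250799119278422), np.float64(43.50726336363457))
board (np.float64(-127.63533114518718), np.float64(44.0437080581964))
jar [726.62431183  85.11774515] (np.float64(-56.457744659501614), np.float64(-131.7652976837217))
cup [702.07250015 193.49711506] (np.float64(54.62336849218779), np.float64(-134.90624985581866))
model [565.43086499 264.28157723] (np.float64(157.13292868447712), np.float64(-20.13183365901529))
{'fx': 355.64819504431546, 'fy': 355.64819504431546, 'cx': 327.5103884079282, 'cy': 201.22098126788754, 'k1': -0.011030263865401761, 'world_from_camera': array([[ 2.27971251e-01,  9.29169040e-01,  2.90987979e-01,
         2.23876331e+02],
       [-9.73667555e-01,  2.17790494e-01,  6.73705699e-02,
        -5.89470776e+02],
       [-7.75767836e-04, -2.98684107e-01,  9.54351719e-01,
         3.84208682e+02],
       [ 0.00000000e+00,  0.00000000e+00,  0.00000000e+00,
         1.00000000e+00]])}
[ 3.14156676e+00  1.15576353e-03 -1.34098641e+00]
```

Fit is consistent: fence length 267 vs 270 mm, board 100 mm long, upstand face near dock x = -128 (78 mm to go), bolt at about 3.7 mm. I'm setting out with the fingers shut and the jaw axis along dock y.

```bash
cat >> h.py <<'E'
O=np.array([584.96,107.07]);ang=np.radians(104.38);ex=np.array([np.cos(ang),np.sin(ang)]);ey=np.array([-ex[1],ex[0]])
from scipy.spatial.transform import Rotation as Ro
def st(t=None):
    s=manip.read_state();p=s['position'];R=Ro.from_euler('xyz',s['eef_rot']);yaw=np.degrees(s['eef_rot'][2])
    d=p[:2]-O;F=s['force']
    print('t %.2f'%s['time'],'p',p.round(1),'dock',(d@ex).round(1),(d@ey).round(1),'yaw %.1f'%yaw,'F dock',(F[:2]@ex).round(1),(F[:2]@ey).round(1),F[2].round(1),'w',s['grip_width'])
    if t is not None:
        w=np.r_[O+t[0]*ex+t[1]*ey,t[2]]
        print('tool delta',R.inv().apply(w-p).round(1),'turn',-(14.38-yaw))
E
python3 -m crank '-26 -37 5 -8; -52 -74 10 -16; -78 -111 15 -24; -104 -148 20 -32; -130 -185 25 -40' 1 20
python3 -c "
from h import *;st((-178,0,170))"
```

```text
time: 0.6
position: [293.7, -438.2, 208.1]
eef_rot: [3.141, 0.0, -0.637]
force: [0.4, -0.3, 0.3]
grip_width: 55.3
t 0.60 p [ 293.7 -438.2  208.1] dock -455.8 417.5 yaw -36.5 F dock -0.4 -0.4 0.3 w 55.337925346358894
tool delta [  47.8 -499.2   38.1] turn -50.888594400950645
```

```bash
python3 -m crank '4 -45 4 -8; 8 -90 8 -16; 12 -135 12 -24; 16 -180 16 -32; 20 -225 20 -40' 
python3 -c "
from h import *;st((-178,0,170))"
```

```text
time: 1.1
position: [444.6, -270.2, 188.3]
eef_rot: [3.141, 0.0, 0.061]
force: [1.3, -0.8, -0.1]
grip_width: 14.9
t 1.10 p [ 444.6 -270.2  188.3] dock -330.6 229.7 yaw 3.5 F dock -1.1 -1.1 -0.1 w 14.8785808873009
tool delta [ 196.7 -193.2   18.3] turn -10.894804213261702
```

```bash
python3 -m crank '32 -31 4 -3; 64 -62 8 -6; 96 -93 12 -9; 128 -125 16 -11; 160 -157 18 -11' 
python3 -c "
from h import *;st((-178,0,170))"
```

```text
time: 1.6
position: [595.5, -105.0, 169.8]
eef_rot: [-3.141, 0.001, 0.248]
force: [-0.0, -0.7, -0.1]
grip_width: 0.5
t 1.60 p [ 595.5 -105.   169.8] dock -208.0 42.4 yaw 14.2 F dock -0.7 0.2 -0.1 w 0.48413823977358383
tool delta [ 42.3 -30.1  -0.2] turn -0.1756854964204333
```

Now above the rear end; I'll move in line, lower a bit, and take a close look with the wrist camera.

```bash
python3 -m crank '14 -10 0 0; 28 -20 0 0; 42 -30 20 0; 42 -30 40 0; 42 -30 40 0'
python3 - <<'E'
from h import *
st((-160,0,51));cm=manip.camera_model('wrist');im=grab('wrist','w0.png')
import json;T=cm['world_from_camera']
for n,p in dict(up=(-128,0,57),upl=(-128,-30,57),upr=(-128,30,57),fl=(85,-52,31),fr=(85,52,31),fbl=(-185,-52,31),fbr=(-185,52,31),knob=(0,80,66)).items():
    print(n,np.round(proj(cm,np.r_[O+p[0]*ex+p[1]*ey,p[2]])))
np.save('w0.npy',T)
E
```

```text
time: 2.1
position: [626.6, -67.6, 127.7]
eef_rot: [-3.141, 0.005, 0.247]
force: [-0.6, -0.0, -0.7]
grip_width: 0.4
t 2.10 p [626.6 -67.6 127.7] dock -179.5 3.1 yaw 14.1 F dock 0.1 0.6 -0.7 w 0.407952992294517
tool delta [  3.4 -19.4  76.7] turn -0.24550070532946933
up [331. 142.]
upl [379. 142.]
upr [283. 142.]
fl [ 429. -273.]
fr [ 231. -271.]
fbl [401. 214.]
fbr [260. 215.]
knob [ 169. -113.]
```

View pics/w0.png

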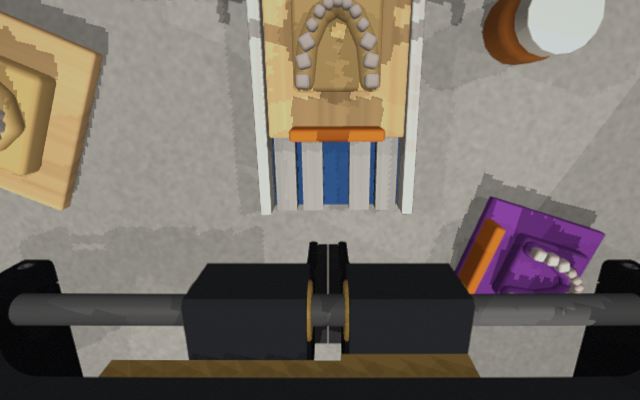

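The wrist view shows the orange upstand at x 290–385 (centre 337, outer edge row ~141). Fence ends are at (266,213) and (407,213). Distance along the dock matches the prediction. Sideways it sits about 4 mm towards -y of my fit, so I'll aim for y ≈ -2 to -3. The neighbours are clear, so I'm descending.

```bash
python3 -m crank '3 0 16 0; 6 0 32 0; 6 0 48 0; 6 0 64 0; 6 0 72 0' 
python3 -m crank '0 0 0 0; 0 0 0 0'
python3 -c "
from h import *;st((-145,-2.5,51))"
```

```text
time: 2.65
position: [633.0, -65.5, 56.1]
eef_rot: [-3.141, 0.002, 0.247]
force: [-0.5, -0.3, 0.6]
grip_width: 0.5
time: 2.85
position: [634.3, -65.3, 58.8]
eef_rot: [3.142, -0.0, 0.247]
force: [0.2, -0.9, 0.5]
grip_width: 0.7
t 2.85 p [634.3 -65.3  58.8] dock -179.2 -5.0 yaw 14.2 F dock -1.0 0.0 0.5 w 0.6547226762167897
tool delta [ -2.6 -34.2   7.8] turn -0.20917629936547577
```

```bash
python3 -m crank '-1 -8 4 0; -2 -16 8 0; -2 -22 8 0; -2 -26 8 0; -2 -28 8 0' 
python3 -m crank '0 -2 0 0; 0 -4 0 0; 0 -6 0 0'
python3 -c "
from h import *;st((-138,-2.5,51))"
```

```text
time: 3.35
position: [625.3, -37.9, 50.8]
eef_rot: [3.141, -0.0, 0.248]
force: [-0.4, -0.1, -0.3]
grip_width: 0.2
time: 3.65
position: [623.8, -33.0, 50.6]
eef_rot: [3.141, -0.0, 0.247]
force: [0.7, 0.3, -0.5]
grip_width: 0.2
t 3.65 p [623.8 -33.   50.6] dock -145.3 -2.9 yaw 14.1 F dock 0.1 -0.7 -0.5 w 0.17590702852356588
tool delta [-0.4 -7.3 -0.4] turn -0.2332623022431637
```

Slow approach to contact at 20 mm/s.

```bash
python3 -m crank '0 -2 0 0; 0 -4 0 0; 0 -6 0 0; 0 -8 0 0' 
python3 -c "
from h import *;st()"
python3 -m crank '0 -2 0 0; 0 -4 0 0; 0 -6 0 0; 0 -8 0 0' 
python3 -c "
from h import *;st()"
```

```text
time: 4.05
position: [621.9, -25.4, 50.6]
eef_rot: [3.141, 0.0, 0.247]
force: [0.8, -1.6, 0.3]
grip_width: 0.3
t 4.05 p [621.9 -25.4  50.6] dock -137.5 -2.9 yaw 14.2 F dock -1.8 -0.4 0.3 w 0.26449662143509606
time: 4.45
position: [619.9, -17.3, 50.5]
eef_rot: [3.141, -0.0, 0.247]
force: [0.9, -1.2, 0.3]
grip_width: 0.8
t 4.45 p [619.9 -17.3  50.5] dock -129.1 -3.0 yaw 14.2 F dock -1.4 -0.5 0.3 w 0.7726302515927208
```

```bash
python3 -m crank '0 -4 0 0; 0 -8 0 0; 0 -12 0 0; 0 -16 0 0; 0 -20 0 0' 
python3 -c "
from h import *;st()"
python3 -m crank '0 -4 0 0; 0 -8 0 0; 0 -12 0 0; 0 -16 0 0; 0 -20 0 0'
python3 - <<'E'
from h import *
st();cm=manip.camera_model('wrist');im=grab('wrist','w1.png')
E
```

```text
time: 4.95
position: [614.9, 2.4, 50.5]
eef_rot: [3.142, 0.0, 0.247]
force: [0.1, -1.2, 1.1]
grip_width: 0.0
t 4.95 p [614.9   2.4  50.5] dock -108.8 -3.0 yaw 14.2 F dock -1.2 0.2 1.1 w 0.029882691543766163
time: 5.45
position: [610.0, 21.7, 50.5]
eef_rot: [3.141, 0.0, 0.247]
force: [0.1, -2.2, -0.8]
grip_width: 0.7
t 5.45 p [610.   21.7  50.5] dock -88.9 -3.1 yaw 14.2 F dock -2.2 0.4 -0.8 w 0.7246914591126377
```

View pics/w1.png

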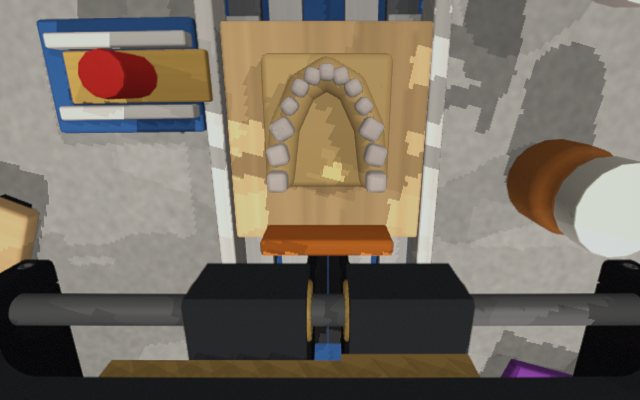

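The board is sliding, the finger (328) is centred on the upstand (262–392), and the jar is well to the right. I'll continue, slower near the end.

```bash
python3 -m crank '0 -3 0 0; 0 -6 0 0; 0 -9 0 0; 0 -12 0 0; 0 -15 0 0' 
python3 -c "
from h import *;st()"
python3 -m crank '0 -1.5 0 0; 0 -3 0 0; 0 -4.5 0 0; 0 -6 0 0' 
python3 -c "
from h import *;st()"
```

```text
time: 6.0
position: [606.4, 36.2, 50.6]
eef_rot: [3.141, -0.0, 0.247]
force: [0.2, -1.5, 0.9]
grip_width: 0.2
t 6.00 p [606.4  36.2  50.6] dock -74.0 -3.2 yaw 14.2 F dock -1.5 0.2 0.9 w 0.23240485423919893
time: 6.4
position: [605.0, 41.8, 50.5]
eef_rot: [3.141, -0.0, 0.247]
force: [0.1, -1.7, 0.1]
grip_width: 0.5
t 6.40 p [605.   41.8  50.5] dock -68.2 -3.2 yaw 14.2 F dock -1.6 0.4 0.1 w 0.5300208835853661
```

```bash
python3 -m crank '0 -1 0 0; 0 -2 0 0; 0 -3 0 0' 
python3 -c "
from h import *;st()"
```

```text
time: 6.7
position: [604.2, 44.7, 50.5]
eef_rot: [3.142, 0.0, 0.247]
force: [0.8, -2.1, 0.4]
grip_width: 0.4
t 6.70 p [604.2  44.7  50.5] dock -65.2 -3.2 yaw 14.2 F dock -2.2 -0.3 0.4 w 0.36329041820582714
```

```bash
for i in 1; do python3 -m crank '0 -1 0 0; 0 -2 0 0' | grep -E 'pos|force'; done
python3 -c "
from h import *;st()"
python3 -m crank '0 -1 0 0; 0 -2 0 0'| grep -E 'pos|force'
python3 -c "
from h import *;st()"
```

```text
position: [603.6, 46.9, 50.5]
force: [0.1, -1.0, -1.1]
t 6.90 p [603.6  46.9  50.5] dock -62.9 -3.1 yaw 14.2 F dock -1.0 0.1 -1.1 w 0.3331545408784395
position: [603.2, 48.6, 50.5]
force: [0.4, -2.0, -1.1]
t 7.10 p [603.2  48.6  50.5] dock -61.2 -3.2 yaw 14.2 F dock -2.1 0.1 -1.1 w 0.07599547652544386
```

```bash
python3 -m crank '0 -1 0 0; 0 -1 0 0'| grep -E 'pos|force'
python3 - <<'E'
from h import *
st();grab('wrist','w2.png')
im=cv2.imread('pics/w2.png')[0:300,130:530];a=cv2.imread('pics/w1.png')[0:300,130:530]
cv2.imwrite('pics/cmp.png',np.hstack([a,im]))
E
```

```text
position: [602.9, 49.7, 50.5]
force: [0.5, -0.9, -0.3]
t 7.30 p [602.9  49.7  50.5] dock -60.0 -3.2 yaw 14.2 F dock -1.0 -0.3 -0.3 w 0.5293070865753731
```

View pics/cmp.png

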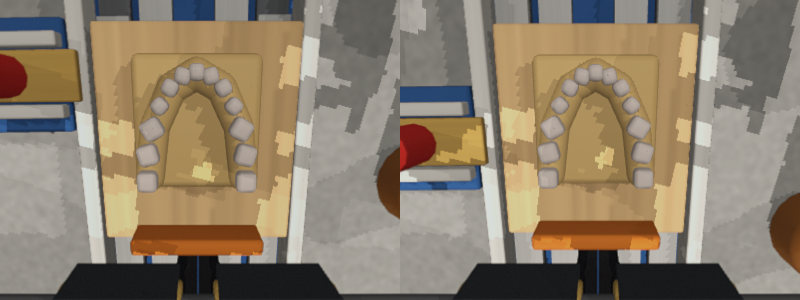

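The board dropped. Its apparent width went from 213 to 205 px (ratio 0.962, expected 0.965 for a 6 mm drop), the upstand shrank in the same way, and the contact force fell. Now I back off and lift, locating the bolt's x from this picture.

```bash
python3 - <<'E'
from h import *
cm=manip.camera_model('wrist')
for u,v in [(215,117),(218,163)]:
    d=at(cm,u,v,37.5)[:2]-O;print('bolt end',d@ex,d@ey)
for u,v,z in [(263,249,51),(389,249,51),(223,25,29),(428,24,29)]:
    d=at(cm,u,v,z)[:2]-O;print('board',d@ex,d@ey)
E
python3 -m crank '0 6 0 0; 0 14 0 0; 0 22 -10 0; 0 30 -40 0; 0 30 -70 0'
python3 -c "
from h import *;st((0,135,120))"
```

```text
bolt end 10.935667720858707 46.186174640474796
bolt end -10.133417129240668 46.82152701925705
board -48.02558618169176 25.552325787240186
board -48.24085365129996 -32.982469502437986
board 50.071836902850876 41.46075167404389
board 50.17537262724401 -49.18121618209119
time: 7.85
position: [610.4, 18.1, 121.6]
eef_rot: [3.141, 0.001, 0.245]
force: [0.1, -0.1, 0.4]
grip_width: 0.4
t 7.85 p [610.4  18.1 121.6] dock -92.5 -2.6 yaw 14.0 F dock -0.1 -0.1 0.4 w 0.41703375191937664
tool delta [-138.2  -91.6    1.7] turn -0.3458039995970683
```

Board: x centre about +1, docked. The bolt centre is at x ≈ 0.4 and its end is at y ≈ 50 (about 4 mm in). Going outside the knob.

```bash
python3 -m crank '-28 -18 0 0; -56 -36 0 0; -84 -54 0 0; -112 -73 0 0; -138 -92 0 0'
python3 -m crank '0 0 0 0; 0 0 0 0; 0 0 0 0' >/dev/null
python3 - <<'E'
from h import *
st((0,135,61));grab('wrist','w3.png');cm=manip.camera_model('wrist')
p=(0,77,66);print(np.round(proj(cm,np.r_[O+p[0]*ex+p[1]*ey,p[2]])))
E
```

```text
time: 8.35
position: [453.1, 75.7, 121.1]
eef_rot: [3.141, -0.001, 0.246]
force: [0.4, 1.0, 0.2]
grip_width: 0.3
t 8.65 p [455.1  75.3 121.1] dock 1.4 133.7 yaw 14.1 F dock -0.4 0.3 -0.7 w 0.4898571509162799
tool delta [-1.4  1.4 60.1] turn -0.2739461743189171
[416. 230.]
```

View pics/w3.png

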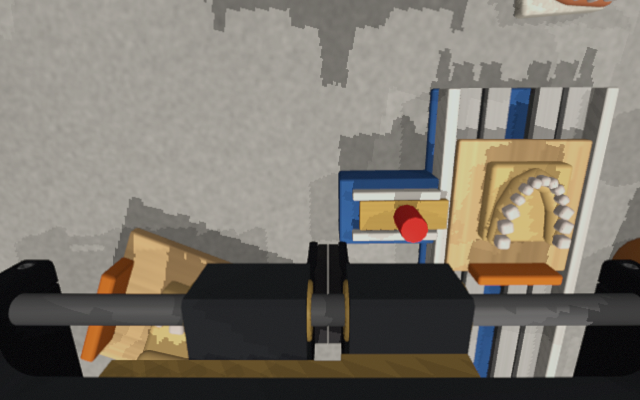

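The knob top is at (414,230), predicted (416,230). The board sits level with the bolt, and the large board is outside the fingers' path. Descending beside the knob.

```bash
python3 -m crank '0 1 15 0; 0 1 30 0; 0 1 45 0; 0 1 56 0; 0 1 60 0'
python3 -m crank '4 0 0 0; 8 0 0 0; 12 0 0 0; 16 0 0 0; 20 0 0 0' >/dev/null
python3 -c "
from h import *;st((0,101,61))"
```

```text
time: 9.2
position: [454.1, 74.7, 59.5]
eef_rot: [-3.141, 0.002, 0.247]
force: [-0.1, 0.1, -0.2]
grip_width: 0.4
t 9.70 p [474.3  79.9  60.8] dock 1.2 114.0 yaw 14.2 F dock -0.2 -0.2 0.3 w 0.4983748407808031
tool delta [13.   1.1 -0.2] turn -0.2163833116207119
```

```bash
python3 -m crank '3 1 0 0; 6 1 0 0; 9 1 0 0; 12 1 0 0' >/dev/null
python3 -c "
from h import *;st()"
python3 -m crank '3 0 0 0; 6 0 0 0; 9 0 0 0; 11 0 0 0' >/dev/null
python3 -c "
from h import *;st()"
```

```text
t 10.10 p [485.8  81.8  60.5] dock 0.2 102.4 yaw 14.2 F dock -0.5 -0.7 -0.4 w 0.032562559068555805
t 10.50 p [496.2  84.5  60.4] dock 0.2 91.5 yaw 14.2 F dock 0.0 1.7 1.8 w 0.2788283207038976
```

```bash
python3 -m crank '1.5 0 0 0; 3 0 0 0; 4 0 0 0' >/dev/null
python3 -c "
from h import *;st()"
```

```text
t 10.80 p [500.1  85.5  60.5] dock 0.2 87.6 yaw 14.2 F dock 1.3 1.4 0.5 w 0.3298745106685696
```

In contact and pushing at about 1.5 N. Now small steps until the stop is felt.

```bash
python3 -m crank '1 0 0 0; 2 0 0 0; 3 0 0 0' | grep force
python3 -m crank '1 0 0 0; 2 0 0 0; 2 0 0 0' | grep force
python3 -c "
from h import *;st()"
```

```text
force: [-1.8, 1.0, -0.0]
force: [0.0, -0.3, -1.0]
t 11.40 p [505.1  86.8  60.5] dock 0.2 82.4 yaw 14.2 F dock -0.3 0.1 -1.0 w 0.628778263051959
```

```bash
python3 -m crank '1 0 0 0; 1 0 0 0' | grep force
python3 -c "
from h import *;st()"
```

```text
force: [-0.3, -0.2, -0.8]
t 11.60 p [506.   86.9  60.5] dock 0.1 81.5 yaw 14.2 F dock -0.1 0.3 -0.8 w 0.32461661098973127
```

```bash
python3 -m crank '1 0 0 0; 1 0 0 0' | grep -E 'pos|force'
python3 -m crank '1 0 0 0; 1 0 0 0' | grep -E 'pos|force'
```

```text
position: [507.0, 87.2, 60.5]
force: [-1.3, 1.4, 0.3]
position: [508.0, 87.4, 60.5]
force: [-1.0, 0.8, 0.2]
```

Run:
```python
from h import *
st();im=grab('wrist','w4.png');cv2.imwrite('pics/w4c.png',cv2.resize(im[120:320,260:600],None,fx=2.2,fy=2.2))
```

```text
t 12.00 p [508.   87.4  60.5] dock 0.1 79.4 yaw 14.2 F dock 1.0 0.7 0.2 w 0.3585055035088543
```

View pics/w4c.png

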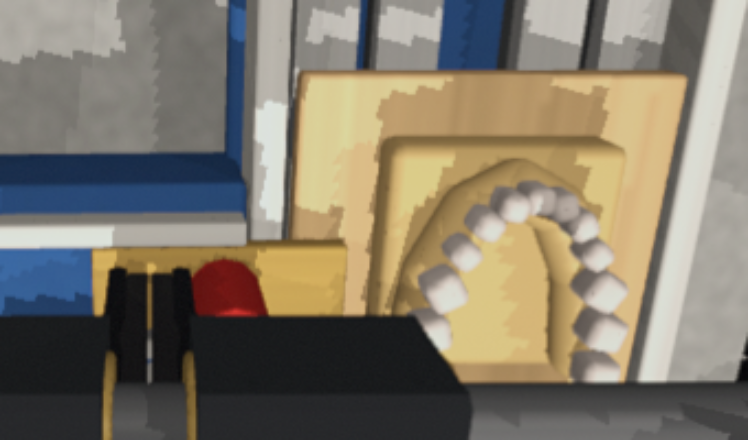

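The bolt already reaches about 12 mm over the board edge (px 293 to 345). A little more until the stop.

```bash
python3 -m crank '1 0 0 0; 1 0 0 0' | grep -E 'pos|force'
python3 -m crank '1 0 0 0; 1 0 0 0' | grep -E 'pos|force'
```

```text
position: [508.9, 87.7, 60.5]
force: [-0.4, 1.2, 0.0]
position: [509.2, 87.7, 60.4]
force: [-5.2, -0.7, 3.0]
```

```bash
python3 -m crank '1 0 0 0; 1 0 0 0' | grep -E 'pos|force'
```

```text
position: [509.3, 87.8, 60.2]
force: [-8.7, -1.4, 5.9]
```

Stop felt: the force rises to about 9 N while the position stalls. Backing off, lifting and checking.

```bash
python3 -m crank '-5 0 0 0; -15 0 0 0; -28 0 0 0; -38 0 -20 0; -45 0 -55 0' >/dev/null
python3 -m crank '-20 0 -30 0; -30 20 -60 0; -30 30 -60 0; -30 30 -60 0'
python3 - <<'E'
from h import *
st();im=grab('wrist','w5.png');cm=manip.camera_model('wrist')
a=cv2.imread('pics/top0.png');b=grab('top','top5.png')
cv2.imwrite('pics/end.png',np.vstack([cv2.resize(im,(480,300)),cv2.resize(b[100:275,190:470],(480,300))]))
E
```

```text
time: 13.55
position: [445.8, 38.9, 175.8]
eef_rot: [3.14, -0.002, 0.244]
force: [-0.8, -0.3, 0.5]
grip_width: 0.4
t 13.55 p [445.8  38.9 175.8] dock -31.5 151.7 yaw 14.0 F dock -0.1 0.9 0.5 w 0.4233330879251907
```

View pics/end.png

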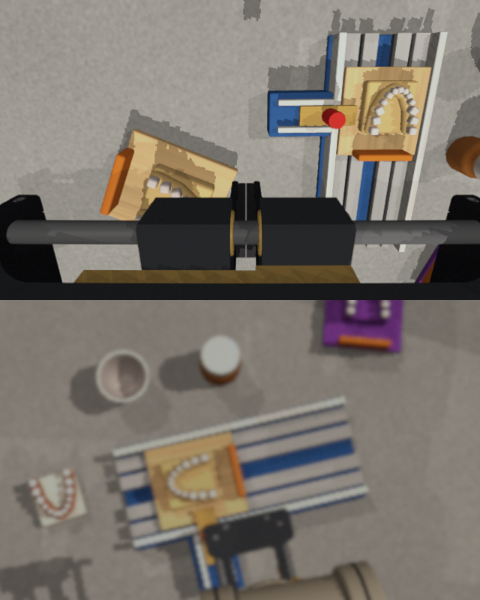

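The final view shows the bolt over the docked board's edge (knob at (336,119) in the upper picture). The jar, bowl and plaster model are standing where they were, and the hand is well clear. Handing in.

```bash
python3 -m crank '0 0 0 0; 0 0 0 0; 0 0 0 0' | grep force; python3 -c "
from station import manip;print(manip.close_job())"
```

```text
force: [0.5, -0.3, 0.3]
the job is handed in; nothing more can be done
None
```

The board is docked in its notches with the bolt pushed in over its edge, and I handed the job in at about 14 s of the 48 s allowed. The hand-in gives no verdict.

- **Board:** I pushed the small wooden board about 78 mm along the rails with shut fingers, at about 2 N. I saw the drop in the wrist camera rather than clearly feeling it: the board's apparent width shrank to 0.962, against 0.965 expected for a 6 mm drop. Its centre then measured about 1 mm from the seat along x. I did not push on to the notch ends.
- **Bolt:** I pushed the red knob until it stalled at its stop, at about 9 N, well under the 90 N limit. The last picture shows the bolt lying over the board's edge.
- **Final state:** The hand is raised clear, with force readings at noise level. The jar, bowl and plaster model looked upright and unmoved by eye; I did not measure them again.
- **Disagreement:** The top and wrist cameras differed by about 4 mm across the dock. I aimed by the wrist view for the bolt and partway between the two for the board, and it had no visible effect on either push. I also had to push the knob about 4 mm further than first estimated, because the shut fingers are narrower than I assumed.

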